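# Make up the violin and viola bench kits

### The job

Make up the two kits: first the whole red-lined tray, and only then put anything into the blue-lined one. Red gets the brass thumb plane in the well next to its brass end plate, the dark walnut spool clamp in the middle well and the amber jar in the well at the other end; blue gets the black iron thumb plane in the well next to its brass end plate and the pale maple spool clamp in the middle well, with its third well left empty. Set each thing upright and flat on the felt inside its well, do not drop the glass jar, and leave the glue pot, varnish bottle and bench plane where they stand.

Things in the scene. Friction and masses are not known exactly. Their poses are not given: they have to be found in the camera images.
- tray_red: Low wooden tray lined with red felt, 104 x 238 x 16 mm. Its brass plate, 70 x 16 mm and 14 mm high, stands out beyond the +y end. Fixed to the bench. Three wells in a row along y, each 74 mm along y and 96 mm along x inside, centres at y = +78 (next to the brass plate), 0 (middle) and -78 mm (other end); x = 0. Felt floor 6 mm above the bench, walls 4 mm thick with tops 16 mm above the bench. Origin: centre of the underside; x is the short side, y the long side, z up.
- tray_blue: Low wooden tray lined with blue felt, 104 x 238 x 16 mm. Its brass plate, 70 x 16 mm and 14 mm high, stands out beyond the +y end. Fixed to the bench. Three wells in a row along y, each 74 mm along y and 96 mm along x inside, centres at y = +78 (next to the brass plate), 0 (middle) and -78 mm (other end); x = 0. Felt floor 6 mm above the bench, walls 4 mm thick with tops 16 mm above the bench. Origin: centre of the underside; x is the short side, y the long side, z up.
- plane_brass_center (a point): Bright yellow brass thumb plane (violin maker's small plane), 50 mm long (its x) x 26 mm wide (its y) x 40 mm high, upper 10 mm only 30 mm long, with a small wedge and screw standing up to 5 mm above that; flat sides to grip across the width; stands on its sole; about 0.2 kg. Point: centre, 20 mm above the sole; z up.
- plane_iron_center (a point): Black iron thumb plane, same shape as the brass one: 50 mm long (its x) x 26 mm wide (its y) x 40 mm high, upper 10 mm only 30 mm long, with a small wedge and screw standing up to 5 mm above that; flat sides to grip across the width; stands on its sole; about 0.2 kg. Point: centre, 20 mm above the sole; z up.
- clamp_walnut_center (a point): Dark brown walnut spool clamp: two stacked wooden discs 38 mm across with a thin cork layer between, 44 mm high, with a small brass nut and steel rod end reaching 56 mm; stands upright on the bench; about 0.07 kg. Point: on the axis, 22 mm above the underside (half-way up the wood); z along the axis, up.
- clamp_maple_center (a point): Pale maple spool clamp: two stacked wooden discs 38 mm across with a thin cork layer between, 44 mm high, with a small brass nut and steel rod end reaching 56 mm; stands upright on the bench; about 0.07 kg. Point: on the axis, 22 mm above the underside (half-way up the wood); z along the axis, up.
- jar_center (a point): Small closed amber glass jar, 40 mm across and 36 mm high, with a white cap 24 mm across on top (48 mm in all); stands upright; about 0.09 kg. Point: on the axis, 24 mm above the underside; z up.
- glue_pot: Bystander: black glue pot with brass rim, 90 mm across, 104 mm high, loose. Origin: centre of its underside.
- varnish_bottle: Bystander: amber varnish bottle with black cap, 60 mm across, 130 mm high, loose. Origin: centre of its underside.
- block_plane: Bystander: black bench plane with wooden grips, 55 mm (x) x 170 mm (y) x 50 mm high, loose. Origin: centre of its underside.
There are look-alikes about, which are no part of the job. Leave any green look-alike of the part that bears plane_brass_center alone. What is shaped like the part that bears clamp_maple_center but turquoise is not meant.

How it is judged:
On the way, in this order (a step that is already met when the one before it is completed fails the run):
1. the red kit is complete and released, with neither of the blue kit's things yet in the blue tray (x of plane_brass_center in the frame of tray_red between -0.029 and 0.029 m and y of plane_brass_center in the frame of tray_red between 0.053 and 0.103 m and z of plane_brass_center in the frame of tray_red between 0.022 and 0.03 m and angle between each of plane_brass_center, clamp_walnut_center, jar_center's own z axis and vertical below 0.12 rad and x of clamp_walnut_center in the frame of tray_red between -0.029 and 0.029 m and y of clamp_walnut_center in the frame of tray_red between -0.025 and 0.025 m and z of clamp_walnut_center in the frame of tray_red between 0.024 and 0.032 m and x of jar_center in the frame of tray_red between -0.029 and 0.029 m and y of jar_center in the frame of tray_red between -0.103 and -0.053 m and z of jar_center in the frame of tray_red between 0.026 and 0.034 m and contact force between each of plane_brass, clamp_walnut, jar and the fingers below 0.2 N and linear speed of each of plane_brass, clamp_walnut, jar below 0.02 m/s and not (x of plane_iron_center in the frame of tray_blue between -0.055 and 0.055 m and y of plane_iron_center in the frame of tray_blue between -0.125 and 0.125 m) and not (x of clamp_maple_center in the frame of tray_blue between -0.055 and 0.055 m and y of clamp_maple_center in the frame of tray_blue between -0.125 and 0.125 m)), for 0.2 s.
2. the blue kit is complete too (x of plane_iron_center in the frame of tray_blue between -0.029 and 0.029 m and y of plane_iron_center in the frame of tray_blue between 0.053 and 0.103 m and z of plane_iron_center in the frame of tray_blue between 0.022 and 0.03 m and angle between each of plane_iron_center, clamp_maple_center's own z axis and vertical below 0.12 rad and x of clamp_maple_center in the frame of tray_blue between -0.029 and 0.029 m and y of clamp_maple_center in the frame of tray_blue between -0.025 and 0.025 m and z of clamp_maple_center in the frame of tray_blue between 0.024 and 0.032 m and contact force between each of plane_iron, clamp_maple and the fingers below 0.2 N and linear speed of each of plane_iron, clamp_maple below 0.02 m/s), for 0.2 s.
At the end, for the whole second after the job is handed in: All five things are in their named wells: each centre within 25 mm along the tray and 29 mm across it of its well's centre, base on the felt within 4 mm, upright within 0.12 rad, all released and at rest (all of step 2 and x of plane_brass_center in the frame of tray_red between -0.029 and 0.029 m and y of plane_brass_center in the frame of tray_red between 0.053 and 0.103 m and z of plane_brass_center in the frame of tray_red between 0.022 and 0.03 m and angle between each of plane_brass_center, clamp_walnut_center, jar_center's own z axis and vertical below 0.12 rad and x of clamp_walnut_center in the frame of tray_red between -0.029 and 0.029 m and y of clamp_walnut_center in the frame of tray_red between -0.025 and 0.025 m and z of clamp_walnut_center in the frame of tray_red between 0.024 and 0.032 m and x of jar_center in the frame of tray_red between -0.029 and 0.029 m and y of jar_center in the frame of tray_red between -0.103 and -0.053 m and z of jar_center in the frame of tray_red between 0.026 and 0.034 m and contact force between each of plane_brass, clamp_walnut, jar and the fingers below 0.2 N and linear speed of each of plane_brass, clamp_walnut, jar below 0.02 m/s); the robot touches nothing.
It fails at once if the glue pot pushed more than 20 mm (distance of glue_pot from where it was at the start of the episode above 0.02 m).
It fails at once if the varnish bottle pushed more than 20 mm (distance of varnish_bottle from where it was at the start of the episode above 0.02 m).
It fails at once if the bench plane pushed more than 20 mm (distance of block_plane from where it was at the start of the episode above 0.02 m).
It fails at once if the jar let go in the air, its base more than 20 mm above the tray's felt (height (world z) of jar_center above 0.05 m and contact force between jar and the fingers below 0.05 N).
It also fails if it takes over 120 s, if anything falls off the work surface, if the arm or the gripper's body presses on something with over 40 N, if the wrist force passes 120 N, or if a joint passes its speed limit or range.

### The arm

A 7-joint arm with a two-finger parallel gripper is mounted at the origin on the work surface. World frame = base frame: x ahead of the robot, y to its left, z up, the work surface at z = 0. Lengths are in m, angles in rad, forces in N, time in s.
With the tool pointing down it reaches from about 0.4 to 0.875 m from the base axis. Payload 19.3 kg.
Tool frame: the origin (TCP) lies at the very end of the fingers, on their centre line; the grasp point (between the pads) lies 19 mm behind it; z points along the fingers, y is the direction in which the jaws open and shut (so a half turn about z gives the same grasp; the last joint's range is limited). The gripper opens to 85 mm and grips with 20 to 120 N. Pads are 22 mm wide; open, the fingers measure 114 mm over their backs; the gripper's body (76 mm by 85 mm) begins 54 mm behind the grasp point. The pads swing forward as they close: fully open they stand 13 mm farther back than shut.
Start: joints at [1.118, 0.521, -0.036, 1.599, 0.021, 1.021, -0.113], TCP at [0.233, -0.58, 0.231] pointing down, gripper open.
Joint ranges: [-2.91, 2.91], [-0.3, 2.13], [-1.5, 1.42], [0.17, 2.43], [-1.26, 4.41], [0.16, 1.93], [-2.52, 2.52]. Speed limits (rad/s): [1.89, 1.89, 2.39, 2.39, 3.01, 3.01, 3.01].

### API

Orientations are given as [roll, pitch, yaw] about the fixed x, y, z axes, in that order (R = Rz(yaw) Ry(pitch) Rx(roll)).
In Python, from workcell import bot, vision, job_done gives the robot as it stands.
- The arm moves only by the tool arm_command, never from a script. Its arguments are lists of equal length, an entry for each row: "gripper": the finger opening in cm, from 0 to 8.54; "slide": the shift along the tool's x, y, z in cm, a list of three; "turn": the turn, a rotation vector about the tool's x, y, z in degrees, a list of three. A call has 1 to 5 rows; each row is the pose to reach, as a shift and turn from the pose commanded when the call began, along the tool's axes at that moment; what a row does not reach only later rows make up. A row lasts 1/8 s, in which the tool goes at most 62.5 mm and 10.7 degrees, less where a joint would pass 70% of its speed; a pose out of reach is approached as far as the arm can. A call with a gripper value outside its range is refused whole. The fingers move at their own pace and stop on an object; "force" is the grip in N (left out, the last holds). Time passes only in rows, so rows that repeat a pose let the fingers close. It gives the time, the measured TCP pose, the force and the opening at its end, in the units of the state.
- bot.observe(): the state, without advancing time (a new reading comes with each control period).
- vision.grab_frame(name): name is "scene" or "top" or "wrist"; returns the picture (384x512x3 uint8, blue, green, red); there is no depth.
- vision.camera_model(name): a dict with "mtx" (3x3 intrinsics, pixels), "T" (4x4, takes a point from camera to world coordinates). Camera axes: x right, y down, z forward; pixel columns grow to the right and rows downward; lengths in m; the calibration is good to about 2 mm. The wrist camera is an equidistant fisheye: a pixel r from the principal point sees the ray r / f radians off the axis. A picture is of the moment at which its call begins: read the wrist's pose just before it. camera_model takes no time and is no camera call; for the wrist camera it gives the pose at the moment of the call.
- job_done(): hands the job in, once; it reports no verdict.
The state is a dict: "clock": time; "qpos": joint angles; "qd": joint speeds; "joint_efforts": joint torques, N m; "position": TCP position; "tool_rot": TCP orientation; "force": force on the tool from outside, world axes, zero at the start; "moment": the same for the moment, N m; "grip_width": finger opening in m.
Only numpy, scipy, OpenCV 4.12 (cv2) and the standard library are available. Lean on these libraries where they do the work, as an engineer would, in place of code of your own. Each camera call takes 0.05 s, during which the arm holds its last target. There are 200 camera calls.

## Working session

There is one attempt and no reset: what is moved stays moved. The work goes in short steps, Python scripts to look and compute and a tool call to move; the robot and the scene stay as the last step left them, time stands still between calls to the robot, and variables do not carry over. Pictures are saved under pics/ and viewed, about 12 in all and at most 16, crops included, and the job is handed in when it is done.

Besides the shell and the picture viewer there is one more tool, called after "Call:" as name(argument=value, ...) on one line, values as JSON. arm_command: Moves the arm, as the interface text tells. Its arguments: {"type":"object","properties":{"gripper":{"type":"array","items":{"type":"number"}},"slide":{"type":"array","items":{"type":"array","items":{"type":"number"}}},"turn":{"type":"array","items":{"type":"array","items":{"type":"number"}}},"force":{"type":"number"}},"required":["gripper","slide","turn"]}

```bash
mkdir -p pics; ls
python3 - <<'E'
from workcell import bot, vision
import cv2
print(bot.observe())
for n in("top","scene"):
    cv2.imwrite(f"pics/{n}0.png",vision.grab_frame(n)); print(n,vision.camera_model(n))
E
```

```text
pics
{'clock': 0.0, 'qpos': array([ 1.11779417,  0.52202649, -0.03632473,  1.60000045,  0.02119612,
        1.02111206, -0.11280637]), 'qd': array([ 1.09125836e-03, -5.45008222e-04,  1.18711857e-03,  2.27077381e-04,
       -4.24597667e-04, -1.32313990e-03, -2.00399026e-05]), 'joint_efforts': array([-3.13990540e-05, -9.27115417e+01,  1.98008180e+00, -3.69934309e+01,
        1.78733800e-02,  8.26185336e-03, -2.50937472e-05]), 'position': array([ 0.23328789, -0.57946067,  0.2307207 ]), 'tool_rot': array([-3.14043404e+00,  8.15208222e-05,  3.82781385e-01]), 'force': array([-0.25136205, -0.88989487,  0.87400727]), 'moment': array([-0.02135734, -0.02136305,  0.01685104]), 'grip_width': 0.0857596530237232}
top {'mtx': array([[391.05891387,   0.        , 258.36574059],
       [  0.        , 391.05891387, 192.56805074],
       [  0.        ,   0.        ,   1.        ]]), 'T': array([[ 0.04621422, -0.97833391,  0.20180934,  0.32851641],
       [-0.99891772, -0.04632392,  0.00418188, -0.02627485],
       [ 0.00525732, -0.20178419, -0.9794159 ,  1.29350918],
       [ 0.        ,  0.        ,  0.        ,  1.        ]])}
scene {'mtx': array([[497.10887001,   0.        , 261.22843461],
       [  0.        , 497.10887001, 193.61961362],
       [  0.        ,   0.        ,   1.        ]]), 'T': array([[-0.69999493,  0.44492918, -0.55860998,  1.35947131],
       [ 0.71407085,  0.44754747, -0.53833454,  0.78459683],
       [ 0.01048374, -0.77571856, -0.63099192,  0.94962385],
       [ 0.        ,  0.        ,  0.        ,  1.        ]])}
```

Run:
```python
import cv2
im=cv2.imread("pics/top0.png");cv2.imwrite("pics/top0b.png",cv2.resize(im,(800,600),interpolation=cv2.INTER_CUBIC))
```

```text
(no output)
```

View pics/top0b.png

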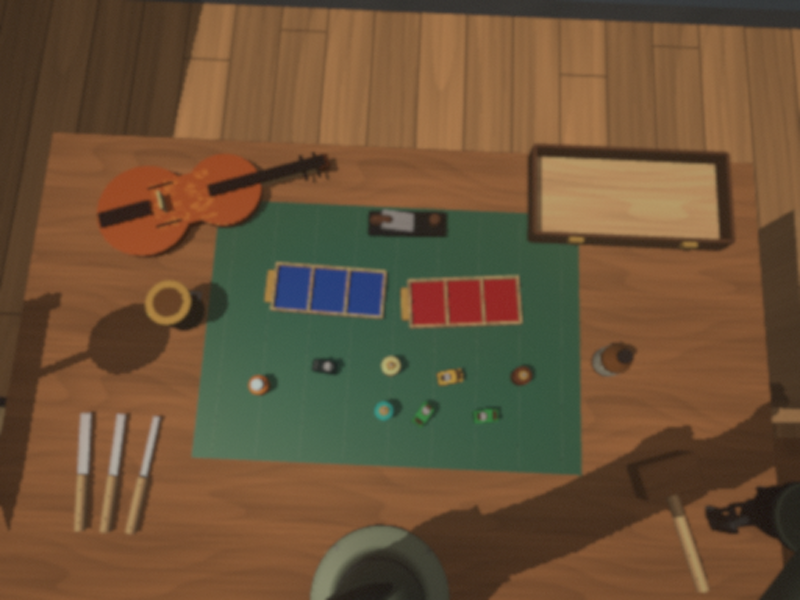

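View pics/scene0.png

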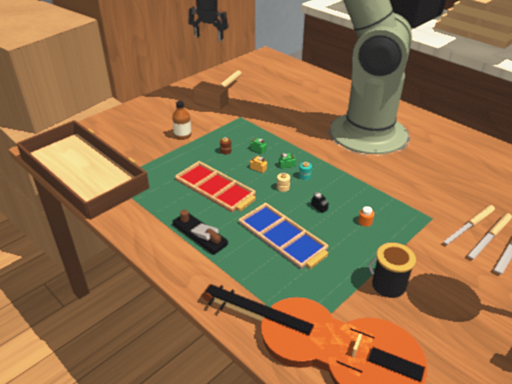

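The top view (800x600) shows the blue tray at (330,290) and the red tray at (465,302), both with their brass plates on the left (+y). The parts are brass plane (450,377), walnut (522,375), jar (259,384), iron (325,366) and maple (391,365). The look-alikes are turquoise (384,410) and green (425,412) and (487,415).

```bash
cat > h.py <<'E'
import numpy as np, cv2
from workcell import bot, vision
from scipy.spatial.transform import Rotation as Ro
def ray(cm,p,fish=False):
    K,T=np.array(cm["mtx"]),np.array(cm["T"])
    d=np.array([(p[0]-K[0,2])/K[0,0],(p[1]-K[1,2])/K[1,1],1.])
    if fish:
        r=np.hypot(d[0],d[1]); d=np.array([*(d[:2]/max(r,1e-9)*np.sin(r)),np.cos(r)])
    return T[:3,3],T[:3,:3]@d
def toz(cm,p,z,fish=False):
    o,d=ray(cm,p,fish); return o+d*(z-o[2])/d[2]
def proj(cm,P,fish=False):
    K,T=np.array(cm["mtx"]),np.array(cm["T"]); c=T[:3,:3].T@(np.array(P)-T[:3,3])
    if fish:
        r=np.hypot(c[0],c[1]); th=np.arctan2(r,c[2]); xy=c[:2]/max(r,1e-9)*th
    else: xy=c[:2]/c[2]
    return K[:2,:2]@xy+K[:2,2]
def goto(x,y,z,yaw):
    """shift (cm) and turn (deg) in tool axes from the present pose to a tool-down pose at yaw"""
    s=bot.observe(); R=Ro.from_euler('xyz',s["tool_rot"]); G=Ro.from_euler('xyz',[np.pi,0,yaw])
    d=R.inv().apply(np.array([x,y,z])-s["position"])*100
    print("slide",d.round(2),"turn",np.degrees((R.inv()*G).as_rotvec()).round(1),"clk",round(s["clock"],2))
E
python3 - <<'E'
from h import *
cm=vision.camera_model("top"); im=cv2.imread("pics/top0.png"); hsv=cv2.cvtColor(im,cv2.COLOR_BGR2HSV)
H,S,V=[hsv[...,i].astype(int) for i in range(3)]
red=((H<6)|(H>172))&(S>180)&(V>90); blue=(H>105)&(H<130)&(S>150)&(V>60)
for n,m in(("red",red),("blue",blue)):
    m=m.copy(); m[:160]=0; m[215:]=0
    k,l,st,c=cv2.connectedComponentsWithStats(m.astype(np.uint8))
    for i in range(1,k):
        if st[i,4]>30: print(n,st[i],toz(cm,c[i],.006).round(4))
    P=np.array([toz(cm,p,.006)[:2] for p in np.argwhere(m)[:,::-1]])
    r=cv2.minAreaRect(P.astype(np.float32)*1000); print(r)
green=(H>55)&(H<90)
for n,(u,v),z in(("brass",(288,241),.02),("walnut",(334,240),.025),("jar",(166,246),.025),("iron",(208,234),.02),("maple",(250,234),.025),("turq",(246,263),.02),("g1",(272,264),.02),("g2",(312,266),.02)):
    w=im[v-12:v+13,u-12:u+13].astype(int); bg=np.median(w.reshape(-1,3),0)
    m=(abs(w-bg).sum(2)>60).astype(np.uint8)
    k,l,st,c=cv2.connectedComponentsWithStats(m); i=1+st[1:,4].argmax()
    p=c[i]+[u-12,v-12]; print(n,st[i,4],p.round(1),toz(cm,p,z).round(4))
E
```

```text
red [264 181  20  25 449] [ 0.5936 -0.0727  0.006 ]
red [287 180  20  26 463] [ 0.5999 -0.15    0.006 ]
red [310 180  21  25 461] [ 0.6059 -0.228   0.006 ]
((600.4246215820312, -149.9761962890625), (86.190185546875, 219.63064575195312), 4.5563459396362305)
blue [177 172  20  25 423] [0.6133 0.222  0.006 ]
blue [200 173  21  25 433] [0.611  0.1435 0.006 ]
blue [224 175  20  25 433] [0.6084 0.065  0.006 ]
((611.1936645507812, 143.37864685058594), (217.46859741210938, 82.81249237060547), 88.19548034667969)
brass 141 [287.6 240.9] [ 0.4356 -0.123   0.02  ]
walnut 128 [334.  239.8] [ 0.4456 -0.2723  0.025 ]
jar 198 [167.8 245.3] [0.4029 0.2623 0.025 ]
iron 134 [210.4 233.8] [0.4469 0.1286 0.02  ]
maple 160 [250.9 233.2] [ 0.4543 -0.003   0.025 ]
turq 93 [244.6 262.7] [0.3596 0.0126 0.02  ]
g1 58 [275.1 260.9] [ 0.3697 -0.0849  0.02  ]
g2 23 [309.1 266.3] [ 0.3576 -0.1943  0.02  ]
```

Run:
```python
from h import *
goto(.44,-.125,.2,1.571)
cm=vision.camera_model("wrist");s=bot.observe();R=Ro.from_euler('xyz',s["tool_rot"]).as_matrix()
print(cm["mtx"],R.T@(cm["T"][:3,3]-s["position"]),R.T@cm["T"][:3,:3])
```

```text
slide [ 36.15 -34.44   3.11] turn [ -0.1  -0.  -68.1] clk 0.1
[[297.31863964   0.         255.29440181]
 [  0.         297.31863964 193.01027588]
 [  0.           0.           1.        ]] [ 0.07142539  0.00015121 -0.14111955] [[ 3.59823752e-04 -9.59845949e-01 -2.80527404e-01]
 [ 9.99999923e-01  3.01272323e-04  2.51842438e-04]
 [-1.57214801e-04 -2.80527473e-01  9.59845984e-01]]
```

Call:
arm_command(gripper=[8,8,8,8,8], slide=[[4.5,-4.3,0.4],[9,-8.6,0.8],[13.5,-12.9,1.2],[18,-17.2,1.6],[22.5,-21.5,2]], turn=[[0,0,-9],[0,0,-18],[0,0,-27],[0,0,-36],[0,0,-45]])

```text
clock: 0.72
position: [0.3622, -0.2944, 0.2112]
tool_rot: [3.142, 0.0, 1.173]
force: [0.9, -0.4, -0.2]
grip_width: 0.0796
```

Run:
```python
from h import *
goto(.44,-.125,.2,1.571)
```

```text
slide [18.63  0.61  1.12] turn [  0.    0.  -22.8] clk 0.72
```

Call:
arm_command(gripper=[6,6,6,6,6], slide=[[5,0.2,0.3],[10,0.4,0.6],[15,0.5,0.9],[18.6,0.6,1.1],[18.6,0.6,1.1]], turn=[[0,0,-6],[0,0,-12],[0,0,-18],[0,0,-22.8],[0,0,-22.8]])

```text
clock: 1.35
position: [0.4409, -0.1252, 0.2001]
tool_rot: [-3.142, -0.001, 1.571]
force: [-0.1, -1.5, -0.4]
grip_width: 0.0598
```

Run:
```python
from h import *
cm=vision.camera_model("wrist");im=vision.grab_frame("wrist");cv2.imwrite("pics/w1.png",im)
np.savez("w1.npz",**cm)
for n,P in(("brass",(.4356,-.123,.02)),("iron",(.447,.129,.02)),("walnut",(.4456,-.272,.025)),("maple",(.454,-.003,.025))): print(n,proj(cm,P,True).round(1))
```

```text
brass [250.2 171.5]
iron [260.6 -45.3]
walnut [258.7 288. ]
maple [267.6  61.1]
```

View pics/w1.png

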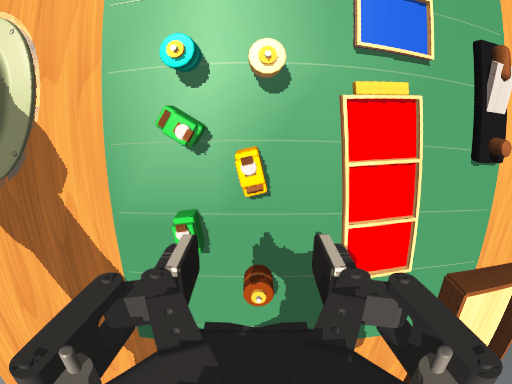

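The wrist view matches the projected positions. Brass plane is at (250,172), maple at (267,57), walnut at (258,287), and the red tray wells are on the right.

```bash
cat >> h.py <<'E'
def seg(im,cm,P,z=.02,R=30,T=None,sat=None):
    """mask of what is not green mat near the projected point P; centroid and rect at height z"""
    u,v=proj(cm,P,True).round().astype(int); hsv=cv2.cvtColor(im,cv2.COLOR_BGR2HSV).astype(int)
    yy,xx=np.mgrid[:384,:512]; near=(xx-u)**2+(yy-v)**2<R*R
    h=hsv[...,0]; mat=(h>55)&(h<95)&(hsv[...,1]>60)
    m=(near&~mat&(hsv[...,2]>(T or 0))).astype(np.uint8)
    m=cv2.morphologyEx(m,cv2.MORPH_OPEN,np.ones((3,3),np.uint8))
    k,l,st,c=cv2.connectedComponentsWithStats(m); i=1+st[1:,4].argmax()
    Q=np.array([toz(cm,p,z,True)[:2] for p in np.argwhere(l==i)[:,::-1]])
    r=cv2.minAreaRect((Q*1000).astype(np.float32)); a=r[2]; w,hh=r[1]
    if hh>w: a+=90
    print("px",c[i].round(1),st[i,4],"mean",Q.mean(0).round(4),"rect c",np.round(r[0],1),"size",np.round(r[1],1),"long axis deg",round(a%180,1))
E
python3 - <<'E'
from h import *
cm=dict(np.load("w1.npz"));im=cv2.imread("pics/w1.png")
seg(im,cm,(.4356,-.123,.02),.02); seg(im,cm,(.4456,-.272,.025),.025); seg(im,cm,(.454,-.003,.025),.025)
hsv=cv2.cvtColor(im,cv2.COLOR_BGR2HSV);red=((hsv[...,0]<4)|(hsv[...,0]>176))&(hsv[...,1]>220)&(hsv[...,2]>180)
k,l,st,c=cv2.connectedComponentsWithStats(red.astype(np.uint8))
for i in range(1,k):
    if st[i,4]>800: print(st[i],toz(cm,c[i],.006,True).round(4))
goto(.4356,-.123,.1,1.571)
E
```

```text
px [250.3 171.3] 1247 mean [ 0.4357 -0.1229] rect c [ 435.4 -123.3] size [29.4 55. ] long axis deg 102.9
px [257.9 285.5] 1099 mean [ 0.4446 -0.2686] rect c [ 444.8 -269.6] size [63.8 38.7] long axis deg 89.8
px [266.4  57.3] 1234 mean [0.4528 0.0013] rect c [453.4   1.2] size [39.8 42.9] long axis deg 90.5
[ 347  101   69   60 3846] [ 0.5913 -0.0735  0.006 ]
[ 349  163   67   59 3397] [ 0.5981 -0.1499  0.006 ]
[ 348  222   63   49 2466] [ 0.6079 -0.2253  0.006 ]
slide [ 0.37 -0.47 10.01] turn [-0.  -0.  -0.2] clk 1.4
```

Call:
arm_command(gripper=[5,5,5,5,5], slide=[[0.3,-0.5,5],[0.3,-0.5,10],[0.3,-0.5,14],[0.3,-0.5,17],[0.3,-0.5,18.8]], turn=[[0,0,-8],[0,0,-13],[0,0,-13],[0,0,-13],[0,0,-13]])

```text
clock: 2.02
position: [0.4342, -0.1256, 0.0108]
tool_rot: [-3.14, -0.0, 1.791]
force: [0.3, -0.5, 0.6]
grip_width: 0.0501
```

Call:
arm_command(gripper=[2,2,2,2,2], slide=[[0,0,0],[0,0,0],[0,0,0],[0,0,0],[0,0,0]], turn=[[0,0,0],[0,0,0],[0,0,0],[0,0,0],[0,0,0]], force=40)

```text
clock: 2.65
position: [0.4354, -0.1246, 0.0126]
tool_rot: [3.141, 0.0, 1.793]
force: [-0.2, 0.1, -2.1]
grip_width: 0.0255
```

Run:
```python
from h import *
print(bot.observe()["grip_width"],bot.observe()["position"])
import numpy as np
goto(.594,-.073,.1,np.radians(94.5))
cv2.imwrite("pics/w2.png",vision.grab_frame("wrist"))
```

```text
0.02554495575480052 [ 0.4353784  -0.1246145   0.01257776]
slide [ 1.54 16.61 -8.74] turn [0.  0.  8.2] clk 2.65
```

Call:
arm_command(gripper=[2,2,2,2,2], slide=[[0,0,-4],[0.5,4,-8.7],[1,9,-8.7],[1.5,14,-8.7],[1.5,16.6,-8.7]], turn=[[0,0,0],[0,0,0],[0,0,4],[0,0,8.2],[0,0,8.2]])

```text
clock: 3.32
position: [0.5958, -0.0717, 0.0994]
tool_rot: [3.141, -0.001, 1.65]
force: [-0.5, -0.2, -1.6]
grip_width: 0.0252
```

Run:
```python
from h import *
print(bot.observe()["grip_width"])
goto(.594,-.073,.019,np.radians(94.5))
cv2.imwrite("pics/w3.png",vision.grab_frame("wrist"))
```

```text
0.025243147858308848
slide [-0.12 -0.2   8.04] turn [ 0.1 -0.   0. ] clk 3.33
```

View pics/w3.png

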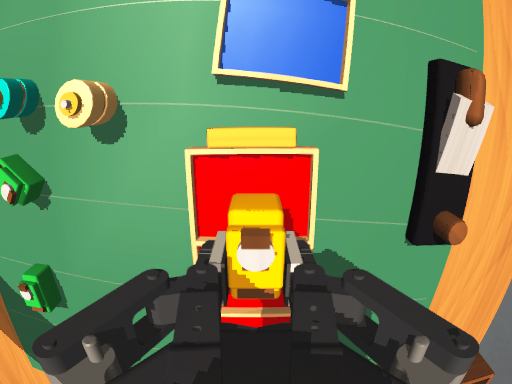

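The plane is held level above the red plate-end well, which sits at (252,200–310). I'm lowering it now.

Call:
arm_command(gripper=[2,2,2,2,2], slide=[[-0.1,-0.2,4],[-0.1,-0.2,6.5],[-0.1,-0.2,7.5],[-0.1,-0.2,8],[-0.1,-0.2,8.1]], turn=[[0,0,0],[0,0,0],[0,0,0],[0,0,0],[0,0,0]])

```text
clock: 4.0
position: [0.5923, -0.0745, 0.0188]
tool_rot: [3.141, 0.0, 1.65]
force: [-0.8, 0.3, -1.1]
grip_width: 0.025
```

Call:
arm_command(gripper=[4.2,4.2,4.2,4.2,4.2], slide=[[0,0,0],[0,0,0],[0,0,0],[0,0,-3],[0,0,-8]], turn=[[0,0,0],[0,0,0],[0,0,0],[0,0,0],[0,0,0]])

```text
clock: 4.62
position: [0.5911, -0.0743, 0.0982]
tool_rot: [-3.139, -0.001, 1.65]
force: [0.2, -0.7, 0.4]
grip_width: 0.0419
```

Run:
```python
from h import *
goto(.4446,-.27,.1,1.571)
```

```text
slide [-18.35 -16.15  -0.15] turn [-0.2 -0.   4.5] clk 4.62
```

Call:
arm_command(gripper=[6,6,6,6,6], slide=[[-4.6,-4,-2],[-9.2,-8.1,-2],[-13.8,-12.2,-2],[-18.4,-16.2,-2],[-18.4,-16.2,-2]], turn=[[0,0,4.5],[0,0,4.5],[0,0,4.5],[0,0,4.5],[0,0,4.5]])

```text
clock: 5.25
position: [0.4418, -0.2748, 0.1184]
tool_rot: [-3.14, 0.001, 1.564]
force: [0.9, 0.8, -1.1]
grip_width: 0.06
```

Run:
```python
from h import *
cm=vision.camera_model("wrist");im=vision.grab_frame("wrist");cv2.imwrite("pics/w4.png",im)
print(proj(cm,(.4446,-.271,.056),True),proj(cm,(.4446,-.271,.044),True),proj(cm,(.594,-.073,.046),True))
goto(.4446,-.271,.012,1.571)
```

```text
[258.96923888 203.32638111] [258.79819844 198.33964862] [435.09505779 -28.95274705]
slide [ 0.15  0.08 10.65] turn [-0.   0.  -0.2] clk 5.3
```

View pics/w4.png

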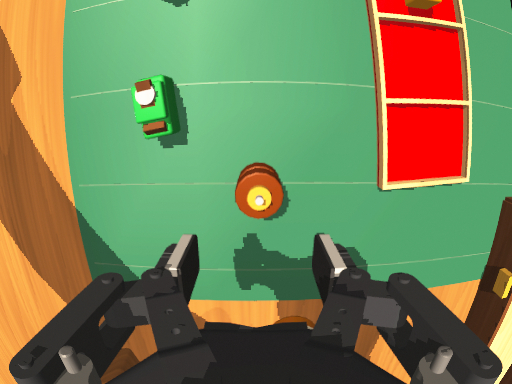

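The walnut's rod end is at (259,201), against a prediction of (259,203), so the position is good.

Call:
arm_command(gripper=[6,6,6,6,6], slide=[[0.2,0.1,4],[0.2,0.1,8],[0.2,0.1,10],[0.2,0.1,10.6],[0.2,0.1,10.6]], turn=[[0,0,0],[0,0,0],[0,0,0],[0,0,0],[0,0,0]])

```text
clock: 5.92
position: [0.4466, -0.268, 0.0126]
tool_rot: [3.141, -0.0, 1.572]
force: [0.2, -0.4, 0.4]
grip_width: 0.0598
```

Call:
arm_command(gripper=[3,3,3,3,3], slide=[[0,0,0],[0,0,0],[0,0,0],[0,0,0],[0,0,0]], turn=[[0,0,0],[0,0,0],[0,0,0],[0,0,0],[0,0,0]], force=30)

```text
clock: 6.55
position: [0.4466, -0.2688, 0.0133]
tool_rot: [3.14, 0.001, 1.571]
force: [-1.2, 1.5, 6.8]
grip_width: 0.0372
```

Run:
```python
from h import *
goto(.600,-.150,.1,np.radians(94.5))
```

```text
slide [11.87 15.36 -8.65] turn [ 0.1  0.  -4.5] clk 6.55
```

Call:
arm_command(gripper=[3,3,3,3,3], slide=[[0,0,-4],[3,4,-8.7],[6,8,-8.7],[9,12,-8.7],[11.9,15.4,-8.7]], turn=[[0,0,0],[0,0,-4.5],[0,0,-4.5],[0,0,-4.5],[0,0,-4.5]])

```text
clock: 7.18
position: [0.6015, -0.1485, 0.1003]
tool_rot: [3.14, 0.0, 1.65]
force: [0.1, -0.8, -2.0]
grip_width: 0.0373
```

Run:
```python
from h import *
print(bot.observe()["grip_width"])
goto(.600,-.150,.0195,np.radians(94.5))
cv2.imwrite("pics/w5.png",vision.grab_frame("wrist"))
```

```text
0.03727957466349718
slide [-0.13 -0.17  8.08] turn [0.1 0.  0. ] clk 7.17
```

View pics/w5.png

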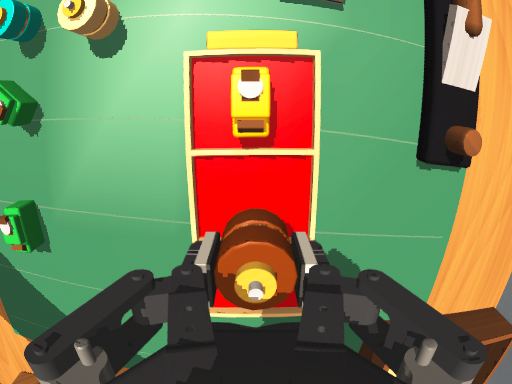

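The brass plane stands upright, centred in its well at (250,102). The walnut is held over the middle well.

Call:
arm_command(gripper=[3,3,3,3,3], slide=[[-0.1,-0.2,4],[-0.1,-0.2,6.5],[-0.1,-0.2,7.5],[-0.1,-0.2,8],[-0.1,-0.2,8.1]], turn=[[0,0,0],[0,0,0],[0,0,0],[0,0,0],[0,0,0]])

```text
clock: 7.85
position: [0.5984, -0.1508, 0.0193]
tool_rot: [3.141, 0.0, 1.65]
force: [-5.4, 0.5, 11.6]
grip_width: 0.0371
```

Call:
arm_command(gripper=[5.2,5.2,5.2,5.2,5.2], slide=[[0,0,0],[0,0,0],[0,0,0],[0,0,-4],[0,0,-10]], turn=[[0,0,0],[0,0,0],[0,0,0],[0,0,0],[0,0,0]])

```text
clock: 8.48
position: [0.5971, -0.1504, 0.1183]
tool_rot: [-3.139, -0.001, 1.65]
force: [0.6, -0.9, 0.3]
grip_width: 0.0518
```

Run:
```python
from h import *
goto(.403,.24,.13,1.571)
```

```text
slide [ 40.46 -16.26  -1.08] turn [-0.2 -0.1  4.5] clk 8.47
```

Call:
arm_command(gripper=[6,6,6,6,6], slide=[[4.5,-1.8,-3],[9.5,-3.8,-5],[14.5,-6,-6],[19.5,-8.2,-6],[23,-10,-6]], turn=[[0,0,4.5],[0,0,4.5],[0,0,4.5],[0,0,4.5],[0,0,4.5]])

```text
clock: 9.1
position: [0.4791, 0.0726, 0.1788]
tool_rot: [3.141, -0.0, 1.573]
force: [-0.1, -0.4, -0.0]
grip_width: 0.0598
```

Run:
```python
from h import *
cm=vision.camera_model("wrist");im=vision.grab_frame("wrist");cv2.imwrite("pics/w6.png",im);np.savez("w6.npz",**cm)
print(proj(cm,(.447,.129,.02),True),proj(cm,(.403,.262,.024),True))
seg(im,cm,(.447,.129,.02),.02);seg(im,cm,(.403,.262,.024),.024)
hsv=cv2.cvtColor(im,cv2.COLOR_BGR2HSV);b=(hsv[...,0]>105)&(hsv[...,0]<130)&(hsv[...,1]>150)&(hsv[...,2]>60)
k,l,st,c=cv2.connectedComponentsWithStats(b.astype(np.uint8))
for i in range(1,k):
    if st[i,4]>500: print(st[i],toz(cm,c[i],.006,True).round(4))
goto(.403,.258,.13,1.571)
```

```text
[223.06211323 123.32019539] [180.29945827  -0.86196251]
px [221.6 116.4] 1228 mean [0.4455 0.1361] rect c [445.2 136.3] size [46.2 28.4] long axis deg 83.4
px [182.2   6.5] 517 mean [0.4052 0.2534] rect c [403. 252.] size [18.5 43.8] long axis deg 173.8
[ 339   11   75   72 4485] [0.6114 0.219  0.006 ]
[ 335   78   78   73 4832] [0.6089 0.1418 0.006 ]
[ 328  151   79   63 4316] [0.6066 0.0645 0.006 ]
slide [18.2  -7.3   4.91] turn [ 0.  -0.1  0.3] clk 9.15
```

View pics/w6.png

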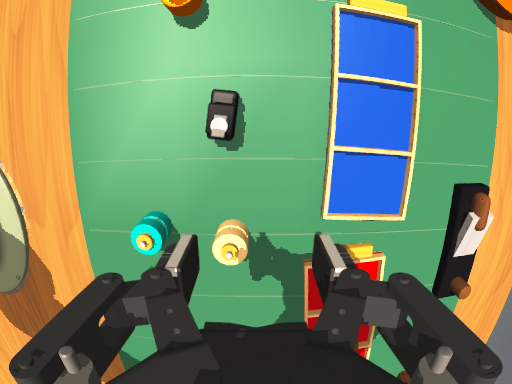

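Iron plane is at (222,115), the jar at the top edge (182,5), maple at (231,242) and the blue wells at (376,42), (374,113) and (367,183). Next is the jar.

Call:
arm_command(gripper=[6,6,6,6,6], slide=[[4.8,-1.9,1.3],[9.6,-3.8,2.6],[14.4,-5.7,3.9],[18.2,-7.3,4.9],[18.2,-7.3,4.9]], turn=[[0,0,0],[0,0,0],[0,0,0],[0,0,0],[0,0,0]])

```text
clock: 9.78
position: [0.4056, 0.2552, 0.1289]
tool_rot: [-3.141, -0.001, 1.576]
force: [0.3, 0.2, 0.8]
grip_width: 0.0601
```

Run:
```python
from h import *
cm=vision.camera_model("wrist");im=vision.grab_frame("wrist");cv2.imwrite("pics/w7.png",im);np.savez("w7.npz",**cm)
print(proj(cm,(.403,.262,.048),True),proj(cm,(.403,.262,.024),True))
hsv=cv2.cvtColor(im,cv2.COLOR_BGR2HSV);b=(hsv[...,1]<60)&(hsv[...,2]>170)
k,l,st,c=cv2.connectedComponentsWithStats(b.astype(np.uint8))
for i in range(1,k):
    if st[i,4]>100: print(st[i],c[i],toz(cm,c[i],.048,True).round(4))
```

```text
[251.83718423 192.48113022] [252.1631198  184.67054788]
[236 166  30  31 717] [250.23570432 181.61645746] [0.4017 0.2707 0.048 ]
[167 235  24  36 318] [178.02201258 252.23584906] [0.3396 0.2082 0.048 ]
[321 235  24  42 372] [333.02150538 254.32258065] [0.473  0.2069 0.048 ]
[  0 293  27  24 105] [ 12.25714286 303.33333333] [0.095  0.1124 0.048 ]
```

View pics/w7.png

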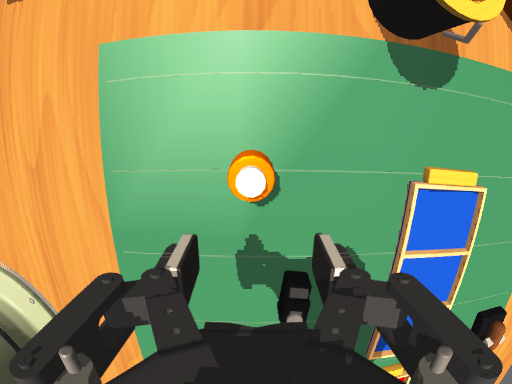

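The cap is at (250,182). That gives (0.402, 0.271) and matches the top view's cap; the earlier centroid had been pulled off by the shadow.

Run:
```python
from h import *
print(toz(vision.camera_model("top"),(165,245.6),.048))
goto(.402,.2695,.012,1.571)
```

```text
[0.40030695 0.26580727 0.048     ]
slide [ 1.6  -0.45 11.72] turn [-0.   0.   0.2] clk 9.82
```

Call:
arm_command(gripper=[6,6,6,6,6], slide=[[1.5,-0.4,4],[1.5,-0.4,8],[1.5,-0.4,10.5],[1.5,-0.4,11.7],[1.5,-0.4,11.7]], turn=[[0,0,0],[0,0,0],[0,0,0],[0,0,0],[0,0,0]])

```text
clock: 10.45
position: [0.4033, 0.267, 0.0123]
tool_rot: [-3.141, 0.001, 1.571]
force: [0.1, -0.2, 0.8]
grip_width: 0.0598
```

Call:
arm_command(gripper=[3,3,3,3,3], slide=[[0,0,0],[0,0,0],[0,0,0],[0,0,0],[0,0,0]], turn=[[0,0,0],[0,0,0],[0,0,0],[0,0,0],[0,0,0]], force=30)

```text
clock: 11.08
position: [0.4038, 0.2677, 0.0134]
tool_rot: [3.14, -0.001, 1.571]
force: [-0.2, -1.1, 6.2]
grip_width: 0.039
```

Run:
```python
from h import *
goto(.606,-.2275,.13,np.radians(94.5))
cv2.imwrite("pics/w8.png",vision.grab_frame("wrist"))
```

```text
slide [-49.51  20.24 -11.66] turn [ 0.1 -0.  -4.5] clk 11.07
```

View pics/w8.png

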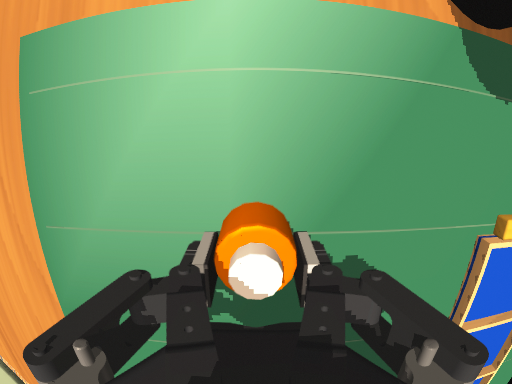

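The jar is centred between the pads at (256,260).

Call:
arm_command(gripper=[3,3,3,3,3], slide=[[0,0,-4],[-2,1,-9],[-7,3,-11.7],[-12,5,-11.7],[-17,7,-11.7]], turn=[[0,0,0],[0,0,0],[0,0,-2],[0,0,-4.5],[0,0,-4.5]])

```text
clock: 11.75
position: [0.4741, 0.0957, 0.1307]
tool_rot: [3.139, 0.0, 1.65]
force: [1.0, 0.3, -1.1]
grip_width: 0.0387
```

Call:
arm_command(gripper=[3,3,3,3,3], slide=[[-5,2,0],[-10,4,0],[-15,6,0],[-20,8,0],[-25,10,0]], turn=[[0,0,0],[0,0,0],[0,0,0],[0,0,0],[0,0,0]])

```text
clock: 12.38
position: [0.5933, -0.1457, 0.1304]
tool_rot: [3.14, 0.0, 1.65]
force: [0.4, 0.6, -1.1]
grip_width: 0.0389
```

Run:
```python
from h import *
goto(.606,-.2275,.13,np.radians(94.5))
```

```text
slide [-8.25  0.63  0.05] turn [0.1 0.  0. ] clk 12.38
```

Call:
arm_command(gripper=[3,3,3,3,3], slide=[[-4,0.3,0],[-7.5,0.6,0],[-8.2,0.6,2],[-8.2,0.6,4],[-8.2,0.6,4]], turn=[[0,0,0],[0,0,0],[0,0,0],[0,0,0],[0,0,0]])

```text
clock: 13.0
position: [0.6041, -0.2233, 0.0877]
tool_rot: [-3.139, -0.002, 1.651]
force: [-1.0, 0.1, -0.7]
grip_width: 0.0393
```

Run:
```python
from h import *
goto(.606,-.2275,.0195,np.radians(94.5))
cv2.imwrite("pics/w9.png",vision.grab_frame("wrist"))
```

```text
slide [-0.45  0.17  6.82] turn [-0.1 -0.1  0.1] clk 13.0
```

View pics/w9.png

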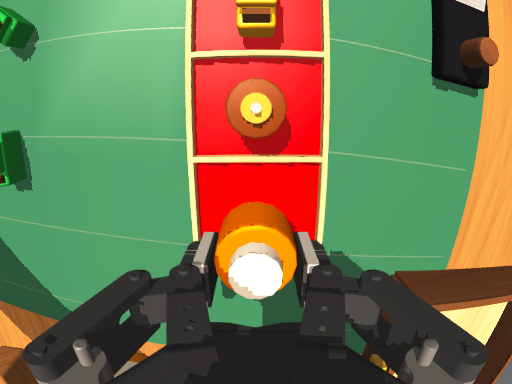

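The walnut is upright in the middle well at (256,107), and the jar is held over the end well. The tool case at lower right lies clear of the gripper.

Call:
arm_command(gripper=[3,3,3,3,3], slide=[[-0.3,0.1,3],[-0.3,0.1,5.3],[-0.3,0.1,6.2],[-0.3,0.1,6.7],[-0.3,0.1,6.8]], turn=[[0,0,0],[0,0,0],[0,0,0],[0,0,0],[0,0,0]])

```text
clock: 13.68
position: [0.6065, -0.2278, 0.0216]
tool_rot: [3.141, 0.0, 1.65]
force: [-0.2, -0.2, -0.4]
grip_width: 0.0395
```

Call:
arm_command(gripper=[3,5.3,5.3,5.3,5.3], slide=[[0,0,0],[0,0,0],[0,0,0],[0,0,-3],[0,0,-9]], turn=[[0,0,0],[0,0,0],[0,0,0],[0,0,0],[0,0,0]])

```text
clock: 14.3
position: [0.6051, -0.2274, 0.1106]
tool_rot: [-3.138, -0.002, 1.65]
force: [0.5, -1.3, 1.2]
grip_width: 0.0529
```

Run:
```python
from h import *
goto(.44,.06,.15,np.radians(83.4))
im=vision.grab_frame("wrist");cv2.imwrite("pics/w10.png",im)
```

```text
slide [ 29.97 -14.19  -3.84] turn [-0.2 -0.1 11.1] clk 14.3
```

View pics/w10.png

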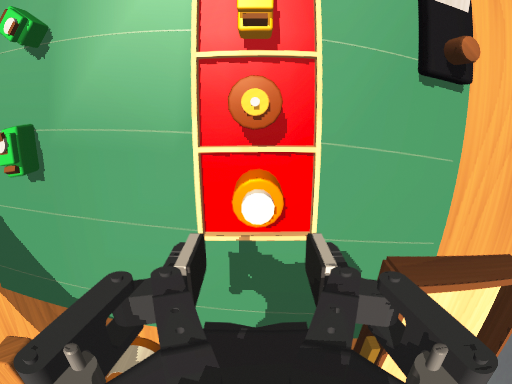

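The red kit is complete: jar at (258,203), walnut at (255,101) and the brass plane above them. Next is the iron plane.

Call:
arm_command(gripper=[5,5,5,5,5], slide=[[5,-2.4,-2],[10.5,-5,-4],[16,-7.5,-4],[21.5,-10,-4],[27,-12.8,-4]], turn=[[0,0,3],[0,0,6],[0,0,9],[0,0,11],[0,0,11]])

```text
clock: 14.98
position: [0.4565, 0.0327, 0.1518]
tool_rot: [3.14, -0.0, 1.457]
force: [1.9, 1.3, 0.1]
grip_width: 0.0498
```

Run:
```python
from h import *
cm=vision.camera_model("wrist");im=vision.grab_frame("wrist");cv2.imwrite("pics/w11.png",im)
print(proj(cm,(.4455,.133,.02),True))
seg(im,cm,(.4455,.133,.02),.02,40)
u,v=proj(cm,(.4455,.133,.02),True).astype(int)
cv2.imwrite("pics/w11c.png",cv2.resize(im[max(v-60,0):v+60,u-80:u+80],None,fx=4,fy=4,interpolation=cv2.INTER_CUBIC));print(u-80,max(v-60,0))
seg(im,cm,(.453,0.001,.025),.025,40)
goto(.4455,.133,.012,np.radians(83.4))
```

```text
[230.14620782  79.24016015]
px [229.6  73.7] 1594 mean [0.4456 0.1383] rect c [445.1 138.8] size [50.  27.3] long axis deg 83.3
150 19
px [254.6 218.3] 1734 mean [4.525e-01 2.000e-04] rect c [4.525e+02 4.000e-01] size [52.9 40.1] long axis deg 83.5
slide [ 9.25 -1.71 14.  ] turn [-0.  -0.1  0.5] clk 15.03
```

View pics/w11c.png

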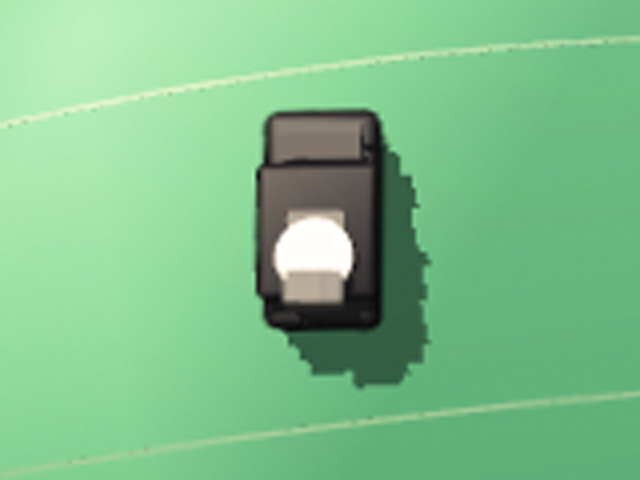

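Iron plane outline spans crop (260–380, 110–330). It measures 50 x 27 mm, centred at (0.4455, 0.138), with its long axis at 83°.

Call:
arm_command(gripper=[5,5,5,5,5], slide=[[4.8,-0.9,2],[9.7,-1.7,5],[9.7,-1.7,9.5],[9.7,-1.7,13],[9.7,-1.7,13.9]], turn=[[0,0,0],[0,0,0],[0,0,0],[0,0,0],[0,0,0]])

```text
clock: 15.65
position: [0.4506, 0.1294, 0.011]
tool_rot: [-3.139, 0.001, 1.459]
force: [-0.2, -0.3, 0.2]
grip_width: 0.0501
```

Call:
arm_command(gripper=[2,2,2,2,2], slide=[[0,0,0],[0,0,0],[0,0,0],[0,0,0],[0,0,0]], turn=[[0,0,0],[0,0,0],[0,0,0],[0,0,0],[0,0,0]], force=40)

```text
clock: 16.27
position: [0.4521, 0.1295, 0.0133]
tool_rot: [3.14, -0.0, 1.457]
force: [-1.3, -0.3, 10.2]
grip_width: 0.025
```

Run:
```python
from h import *
goto(.6125,.221,.1,np.radians(88.2))
```

```text
slide [10.91 14.91 -8.64] turn [ 0.1 -0.  -4.7] clk 16.27
```

Call:
arm_command(gripper=[2,2,2,2,2], slide=[[0,0,-4],[3,4,-8.7],[6,8,-8.7],[9,12.5,-8.7],[10.1,14.9,-8.7]], turn=[[0,0,0],[0,0,-2],[0,0,-4.7],[0,0,-4.7],[0,0,-4.7]])

```text
clock: 16.9
position: [0.6127, 0.2143, 0.0999]
tool_rot: [3.141, -0.001, 1.54]
force: [-0.4, -0.1, -2.5]
grip_width: 0.0255
```

Call:
arm_command(gripper=[2,2], slide=[[0,0,0],[0,0,0]], turn=[[0,0,0],[0,0,0]])

```text
clock: 17.15
position: [0.6102, 0.2126, 0.0994]
tool_rot: [-3.141, 0.0, 1.54]
force: [-0.6, 0.3, -3.0]
grip_width: 0.0253
```

Run:
```python
from h import *
goto(.6125,.213,.0195,np.radians(88.2))
cv2.imwrite("pics/w12.png",vision.grab_frame("wrist"))
```

```text
slide [0.05 0.24 7.99] turn [-0.  0.  0.] clk 17.15
```

View pics/w12.png

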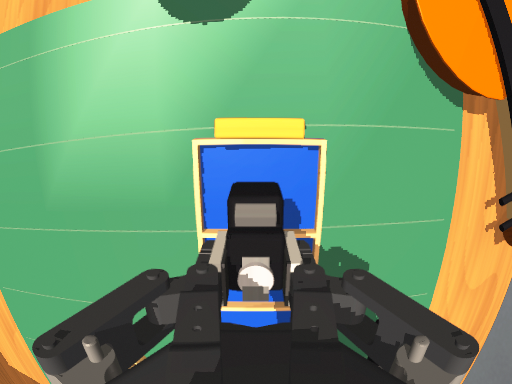

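The iron plane is held level. Its nose is a little farther forward than the brass one's was, as expected. I'm lowering it.

Call:
arm_command(gripper=[2,2,2,2,2], slide=[[0,0.2,4],[0,0.2,6.5],[0,0.2,7.4],[0,0.2,7.9],[0,0.2,8]], turn=[[0,0,0],[0,0,0],[0,0,0],[0,0,0],[0,0,0]])

```text
clock: 17.82
position: [0.6131, 0.2131, 0.02]
tool_rot: [3.141, -0.0, 1.54]
force: [0.0, 0.2, -3.3]
grip_width: 0.0252
```

Call:
arm_command(gripper=[2,4.2,4.2,4.2,4.2], slide=[[0,0,0],[0,0,0],[0,0,0],[0,0,-4],[0,0,-9]], turn=[[0,0,0],[0,0,0],[0,0,0],[0,0,0],[0,0,0]])

```text
clock: 18.45
position: [0.6123, 0.2129, 0.1098]
tool_rot: [-3.14, 0.0, 1.54]
force: [0.1, 0.0, 0.8]
grip_width: 0.042
```

Call:
arm_command(gripper=[6,6,6,6,6], slide=[[-4.5,-3.3,-1],[-9,-6.6,-1],[-13.5,-9.9,-1],[-18,-13.2,-1],[-22,-15.8,-1]], turn=[[0,0,0],[0,0,0],[0,0,0],[0,0,0],[0,0,0]])

```text
clock: 19.08
position: [0.4468, -0.0035, 0.1196]
tool_rot: [3.141, 0.0, 1.54]
force: [1.3, -0.3, -0.2]
grip_width: 0.0598
```

Call:
arm_command(gripper=[6,6], slide=[[0,0,0],[0,0,0]], turn=[[0,0,0],[0,0,0]])

```text
clock: 19.32
position: [0.4488, -0.0017, 0.1197]
tool_rot: [3.14, -0.0, 1.54]
force: [0.5, 0.5, 0.2]
grip_width: 0.0597
```

Run:
```python
from h import *
cm=vision.camera_model("wrist");im=vision.grab_frame("wrist");cv2.imwrite("pics/w13.png",im)
print(proj(cm,(.4528,.001,.056),True))
hsv=cv2.cvtColor(im,cv2.COLOR_BGR2HSV)
goto(.4528,.001,.012,np.radians(90))
```

```text
[260.34596291 204.3094177 ]
slide [ 0.23  0.38 10.76] turn [ 0.1 -0.  -1.7] clk 19.38
```

View pics/w13.png

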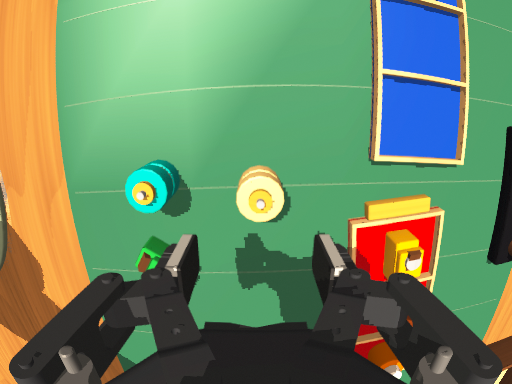

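The maple's rod end is at (260,204), exactly as predicted.

Call:
arm_command(gripper=[6,6,6,6,6], slide=[[0.2,0.4,4],[0.2,0.4,8],[0.2,0.4,10],[0.2,0.4,10.7],[0.2,0.4,10.7]], turn=[[0,0,0],[0,0,0],[0,0,0],[0,0,0],[0,0,0]])

```text
clock: 20.0
position: [0.4524, 0.0005, 0.0124]
tool_rot: [-3.142, -0.0, 1.541]
force: [0.2, -0.4, -0.2]
grip_width: 0.06
```

Call:
arm_command(gripper=[3,3,3,3,3], slide=[[0,0,0],[0,0,0],[0,0,0],[0,0,0],[0,0,0]], turn=[[0,0,0],[0,0,0],[0,0,0],[0,0,0],[0,0,0]], force=30)

```text
clock: 20.62
position: [0.4527, -0.0001, 0.0132]
tool_rot: [3.14, -0.0, 1.54]
force: [-2.0, 1.4, 5.6]
grip_width: 0.0373
```

Run:
```python
from h import *
goto(.610,.1425,.1,np.radians(88.2))
```

```text
slide [14.74 15.29 -8.65] turn [ 0.1 -0.   0. ] clk 20.62
```

Call:
arm_command(gripper=[3,3,3,3,3], slide=[[0,0,-4],[3,3,-8.7],[7,7.2,-8.7],[11,11.4,-8.7],[14.7,15.3,-8.7]], turn=[[0,0,0],[0,0,0],[0,0,0],[0,0,0],[0,0,0]])

```text
clock: 21.25
position: [0.6112, 0.1432, 0.1004]
tool_rot: [3.14, -0.0, 1.539]
force: [0.7, -0.0, -0.3]
grip_width: 0.0373
```

Call:
arm_command(gripper=[3,3], slide=[[0,0,0],[0,0,0]], turn=[[0,0,0],[0,0,0]])

```text
clock: 21.5
position: [0.6092, 0.1416, 0.0995]
tool_rot: [-3.141, 0.0, 1.54]
force: [-0.4, -0.7, -1.0]
grip_width: 0.0369
```

Run:
```python
from h import *
goto(.610,.1425,.0195,np.radians(88.2))
```

```text
slide [0.09 0.08 8.  ] turn [-0.  0.  0.] clk 21.5
```

Call:
arm_command(gripper=[3,3,3,3,3], slide=[[0.1,0.1,4],[0.1,0.1,6.5],[0.1,0.1,7.4],[0.1,0.1,7.9],[0.1,0.1,8]], turn=[[0,0,0],[0,0,0],[0,0,0],[0,0,0],[0,0,0]])

```text
clock: 22.12
position: [0.611, 0.1428, 0.02]
tool_rot: [3.141, -0.0, 1.54]
force: [0.9, 0.7, -0.5]
grip_width: 0.0375
```

Call:
arm_command(gripper=[3,5.2,5.2,5.2,5.2], slide=[[0,0,0],[0,0,0],[0,0,0],[0,0,-4],[0,0,-10]], turn=[[0,0,0],[0,0,0],[0,0,0],[0,0,0],[0,0,0]])

```text
clock: 22.75
position: [0.6097, 0.1428, 0.1193]
tool_rot: [-3.139, 0.001, 1.54]
force: [0.4, 0.1, 1.9]
grip_width: 0.0519
```

Call:
arm_command(gripper=[5.2,5.2,5.2,5.2,5.2], slide=[[-4,-4,-4],[-8,-8,-6],[-12,-12,-8],[-14,-14,-9],[-14,-14,-9]], turn=[[0,0,0],[0,0,0],[0,0,0],[0,0,0],[0,0,0]])

```text
clock: 23.38
position: [0.4657, 0.0057, 0.2104]
tool_rot: [3.14, 0.001, 1.537]
force: [0.7, -0.2, -0.1]
grip_width: 0.052
```

Run:
```python
from h import *
im=vision.grab_frame("wrist");cv2.imwrite("pics/w14.png",im)
s=vision.grab_frame("scene");cv2.imwrite("pics/sc2.png",cv2.resize(s[120:300,140:380],(800,600),interpolation=cv2.INTER_CUBIC))
```

```text
(no output)
```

View pics/w14.png

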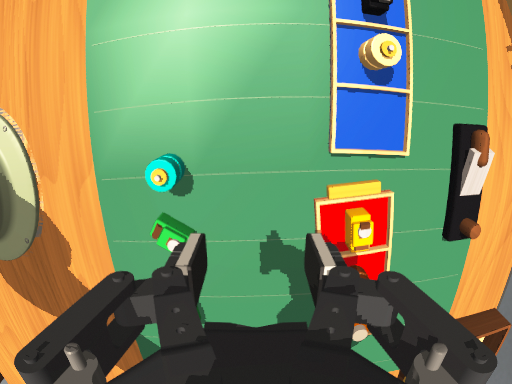

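View pics/sc2.png

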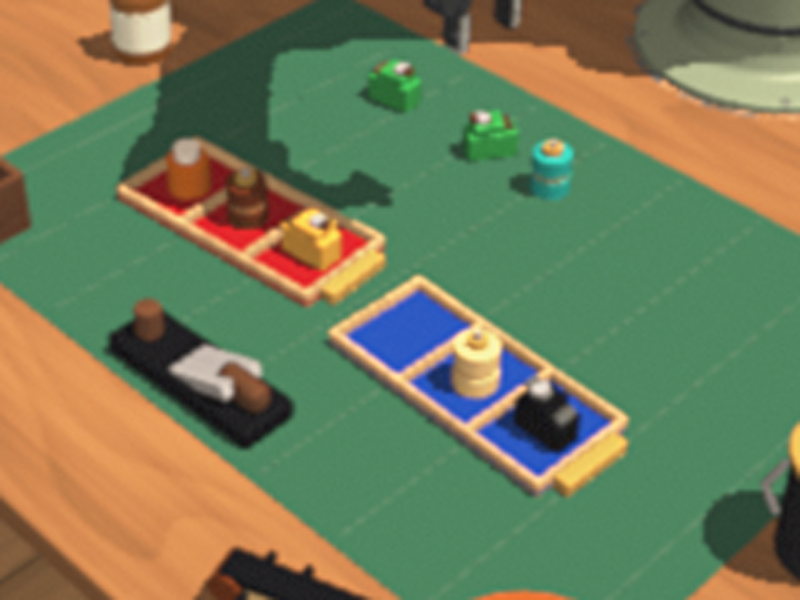

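All five things stand upright in their wells. I'll check the iron plane numerically from the top view, since it looks nearest a wall.

Run:
```python
from h import *
cm=vision.camera_model("top");im=vision.grab_frame("top");hsv=cv2.cvtColor(im,cv2.COLOR_BGR2HSV).astype(int)
K,T=cm["mtx"],cm["T"]
for n,c,a,z,f in(("iron",(.6125,.221),-1.8,.026,lambda h:h[...,2]<60),("maple",(.610,.143),-1.8,.03,lambda h:(h[...,0]<40)&(h[...,2]>90)),("brass",(.594,-.073),4.5,.026,lambda h:(h[...,0]>12)&(h[...,0]<40)),("walnut",(.600,-.150),4.5,.03,lambda h:(h[...,1]<215)|(h[...,0]>6)&(h[...,0]<170)),("jar",(.606,-.2275),4.5,.03,lambda h:(h[...,1]<215)|(h[...,0]>6)&(h[...,0]<170))):
    u,v=proj(cm,(*c,.026)); yy,xx=np.mgrid[:384,:512]
    m=f(hsv)&(abs(xx-u)<9.5)&(abs(yy-v)<12)
    P=toz(cm,(xx[m].mean(),yy[m].mean()),z)[:2]-c; r=np.radians(a)
    print(n,m.sum(),"off across,along mm",(1000*np.array([[np.cos(r),np.sin(r)],[-np.sin(r),np.cos(r)]])@P).round(1))
```

```text
iron 73 off across,along mm [-2.7 -3.3]
maple 201 off across,along mm [-8.1 -4.9]
brass 273 off across,along mm [-6.3 10. ]
walnut 456 off across,along mm [-1.4  1.9]
jar 456 off across,along mm [-0.4  0.2]
```

```bash
python3 -c "
from workcell import job_done
print(job_done())"
```

```text
the job is handed in; nothing more can be done
None
```

Both kits are made up and the job is handed in at about 23.5 s of the 120 s allowed. No verdict was reported.

I did the red tray first: brass plane, then walnut clamp, then amber jar. The jar was released only once it was down on the felt. The blue tray followed, with the iron plane and then the maple clamp, and its third well left empty.

**Pictures:** the final wrist and scene views show all five things upright in their named wells. The gripper is clear of them, and the bench plane and look-alikes look undisturbed. The varnish bottle and glue pot are only partly in those views, and I did not measure how far any of the three bystanders moved.

**Final top-view measurement:** it was only partly useful.
- The iron plane came out about 3 mm off its well centre.
- The maple (8 mm) and brass (10 mm) figures are inflated because their masks picked up tray wood and brass plate. Both are still within tolerance.
- The walnut and jar masks filled the whole window, so those figures mean nothing. For these two I relied on the wrist pictures and the release positions, within about 2 mm of the well centres.

**Disagreements on the way:**
- The first top-view estimates for the jar and the iron plane were about 8–9 mm off along y. I corrected both from wrist views before grasping.
- I gripped the iron plane about 8 mm off-centre along its length and allowed for that when placing it.

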